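# Put the finished casts away, keep the denture out

## Task

The yellow cast and the white cast are finished for today: push the drawers they stand in fully home, gently, with the fingertips against the outside of the drawer fronts. The pink denture is still being worked on, so leave its drawer open just as it stands. Do not reach into a drawer, pinch a front or touch the dental pieces, keep every piece standing in its drawer, and leave the other things on the bench where they are.

Things in the scene. Friction and masses are not known exactly. Their poses are not given: they have to be found in the camera images.
- cabinet: low grey three-drawer bench cabinet, fixed to the bench, 140 deep (x) x 320 wide (y) x 66 mm high; origin under its centre on the bench; its front looks along its own -x (towards the robot), its own y runs to the robot's left. The carcass front plane is at x = -70 mm in its frame; three drawers side by side at y = +104 (left), 0 (middle), -104 mm (right) slide out along -x
- drawer_left (a joint): left drawer: how far it stands open, m; 0 = fully home (outer face of its front at x = -78 mm of the cabinet), at most 0.115. Sliding friction about 1.5 N plus light damping, no spring; a hard stop at 0; the drawer stays where it is left
- front_left (a point): centre of the outer face of the left drawer's white front panel (100 wide x 54 high x 8 mm thick, from 7 to 61 mm above the bench; the face looks along the cabinet's -x; flat, its black pull recess and card frame are flush). This point is 34 mm above the bench. Behind it the drawer has 30 mm side walls and a blue foam lining on its floor (top 16 mm above the bench) and on the back of the front panel, which only a finger inside the drawer can touch
- drawer_middle (a joint): middle drawer: how far it stands open, m; 0 = fully home (outer face of its front at x = -78 mm of the cabinet), at most 0.115. Sliding friction about 1.5 N plus light damping, no spring; a hard stop at 0; the drawer stays where it is left
- front_middle (a point): centre of the outer face of the middle drawer's white front panel (100 wide x 54 high x 8 mm thick, from 7 to 61 mm above the bench; the face looks along the cabinet's -x; flat, its black pull recess and card frame are flush). This point is 34 mm above the bench. Behind it the drawer has 30 mm side walls and a blue foam lining on its floor (top 16 mm above the bench) and on the back of the front panel, which only a finger inside the drawer can touch
- drawer_right (a joint): right drawer: how far it stands open, m; 0 = fully home (outer face of its front at x = -78 mm of the cabinet), at most 0.115. Sliding friction about 1.5 N plus light damping, no spring; a hard stop at 0; the drawer stays where it is left
- front_right (a point): centre of the outer face of the right drawer's white front panel (100 wide x 54 high x 8 mm thick, from 7 to 61 mm above the bench; the face looks along the cabinet's -x; flat, its black pull recess and card frame are flush). This point is 34 mm above the bench. Behind it the drawer has 30 mm side walls and a blue foam lining on its floor (top 16 mm above the bench) and on the back of the front panel, which only a finger inside the drawer can touch
- cast_yellow: yellow stone dental cast with teeth, 44 x 48 x 28 mm; stands loose in one of the three drawers (one piece a drawer, any order) and rides with it; origin at the centre of its underside. The drawer it is in follows from its y in the cabinet's frame
- cast_white: white plaster dental cast with teeth, 51 x 58 x 31 mm; stands loose in one of the three drawers (one piece a drawer, any order) and rides with it; origin at the centre of its underside. The drawer it is in follows from its y in the cabinet's frame
- denture_pink: pink denture base with teeth, 44 x 52 x 23 mm; stands loose in one of the three drawers (one piece a drawer, any order) and rides with it; origin at the centre of its underside. The drawer it is in follows from its y in the cabinet's frame
- jar: bystander: clear jar with white lid, 58 mm across, 42 mm high; origin at the centre of its underside, on the bench
- dropper: bystander: white dropper bottle, 26 mm across, 58 mm high; origin at the centre of its underside, on the bench
- mixing_cup: bystander: white mixing cup, 55 mm across, 50 mm high; origin at the centre of its underside, on the bench
- pliers: bystander: small steel pliers lying flat, 97 x 32 x 8 mm, long axis its own y; origin at the centre of its underside, on the bench

How it is judged:
At the end, for the whole second after the job is handed in: Both drawers holding the yellow and the white cast are within 4 mm of fully home and at rest; the front of the drawer holding the pink denture is within 10 mm of where it began; all three pieces still stand upright (within 0.2 rad) on the floor of a drawer (((y of denture_pink in the frame of cabinet above 0.052 m and distance of front_left from where it was at the start of the episode below 0.01 m) or (not (y of denture_pink in the frame of cabinet above 0.052 m) and value of joint drawer_left below 0.004 m)) and velocity of joint drawer_left between -0.005 and 0.005 m/s and ((y of denture_pink in the frame of cabinet between -0.052 and 0.052 m and distance of front_middle from where it was at the start of the episode below 0.01 m) or (not (y of denture_pink in the frame of cabinet between -0.052 and 0.052 m) and value of joint drawer_middle below 0.004 m)) and velocity of joint drawer_middle between -0.005 and 0.005 m/s and ((y of denture_pink in the frame of cabinet below -0.052 m and distance of front_right from where it was at the start of the episode below 0.01 m) or (not (y of denture_pink in the frame of cabinet below -0.052 m) and value of joint drawer_right below 0.004 m)) and velocity of joint drawer_right between -0.005 and 0.005 m/s and z of cast_yellow in the frame of cabinet between 0.01 and 0.025 m and angle between each of cast_yellow, cast_white, denture_pink's own z axis and vertical below 0.2 rad and z of cast_white in the frame of cabinet between 0.01 and 0.025 m and z of denture_pink in the frame of cabinet between 0.01 and 0.025 m); the robot touches nothing.
It fails at once if a finger touched a dental piece (contact force between the fingers and cast_yellow above 0.3 N or contact force between the fingers and cast_white above 0.3 N or contact force between the fingers and denture_pink above 0.3 N).
It fails at once if a dental piece was lifted or thrown out of its drawer (z of any of cast_yellow, cast_white, denture_pink in the frame of cabinet above 0.035 m).
It fails at once if a finger reached inside a drawer or pinched its front (contact force between the fingers and drawer_left_c5 above 0.3 N or contact force between the fingers and drawer_left_c6 above 0.3 N or contact force between the fingers and drawer_middle_c5 above 0.3 N or contact force between the fingers and drawer_middle_c6 above 0.3 N or contact force between the fingers and drawer_right_c5 above 0.3 N or contact force between the fingers and drawer_right_c6 above 0.3 N).
It fails at once if a drawer was slammed (faster than 0.4 m/s) (velocity of joint any of drawer_left, drawer_middle, drawer_right below -0.4 m/s).
It fails at once if a bystander was moved more than 20 mm (distance of any of jar, dropper, mixing_cup, pliers from where it was at the start of the episode above 0.02 m).
It also fails if it takes over 42 s, if anything falls off the work surface, if the arm or the gripper's body presses on something with over 40 N, if the wrist force passes 120 N, or if a joint passes its speed limit or range.

## Robot

A 7-joint arm with a two-finger parallel gripper is mounted at the origin on the work surface; the furniture and walls round the work are solid. World frame = base frame: x ahead of the robot, y to its left, z up, the work surface at z = 0. Lengths are in m, angles in rad, forces in N, time in s.
With the tool pointing down it reaches from about 0.4 to 0.85 m from the base axis. Payload 10.4 kg.
Tool frame: the origin (TCP) lies at the very end of the fingers, on their centre line; the grasp point (between the pads) lies 19 mm behind it; z points along the fingers, y is the direction in which the jaws open and shut (so a half turn about z gives the same grasp; the last joint's range is limited). The gripper opens to 87 mm and grips with 3 to 60 N. Pads are 19 mm wide; open, the fingers measure 117 mm over their backs; the gripper's body (75 mm by 190 mm) begins 51 mm behind the grasp point.
Start: joints at [1.184, 0.332, -0.065, 1.46, 0.022, 1.35, -0.088], TCP at [0.222, -0.584, 0.223] pointing down, gripper open.
Joint ranges: [-2.6, 2.6], [-0.5, 2.12], [-1.47, 1.34], [0.16, 2.42], [-1.27, 4.41], [0.06, 2.06], [-2.6, 2.6]. Speed limits (rad/s): [2.22, 2.22, 2.79, 2.79, 3.14, 3.14, 3.14].

## Interface

Orientations are given as a unit quaternion [x, y, z, w].
In Python, from bench import read_state, camera, close_job gives the robot as it stands.
- The arm moves only by the shell command python3 -m inch 'ROWS' [OPENING] [FORCE]. ROWS is JSON, a list of rows, each a list of 6 numbers: the shift along the tool's x, y, z as a fraction of full scale, then the turn, a rotation vector about the tool's x, y, z as a fraction of full scale. In form: [[tx, ty, tz, ax, ay, az], ...]. A call has 1 to 5 rows; each row shifts and turns the commanded pose from where the row before left it, along the tool's axes as they then stand; what a row does not reach is not made up. Full scale, the value 1, is 0.04 m for a shift and 120 degrees for a turn. A row lasts 1/8 s, in which the tool goes at most 62.5 mm and 10.7 degrees, less where a joint would pass 70% of its speed; a pose out of reach is approached as far as the arm can. A call with a number of a shift or a turn outside -1 to 1 is refused whole. A call with a gripper value outside its range is refused whole. OPENING is the opening, from -1 (shut) to 1 (fully open), so that 0 is half open, set as the call begins (- or left out, the last holds). The fingers move at their own pace and stop on an object; FORCE is the grip in N (left out, the last holds). Time passes only in rows, so rows that do not move let the fingers close. It gives the time, the measured TCP pose, the force and the opening at its end, in the units of the state.
- read_state(): the state, without advancing time (a new reading comes with each control period).
- camera(name): name is "scene" or "side" or "wrist"; returns a dict with "img" (400x640x3 uint8, red, green, blue), "depth" (400x640 float32, m along the optical axis (not along the pixel's ray), 0 where there is no reading), "fx", "fy", "cx", "cy" (pixels), "position" and "orientation" of the camera in the world; the wrist camera has in their place "tool_from_camera" (4x4, takes a point from camera to tool coordinates, whose origin is the TCP and whose axes are the flange's). Camera axes: x right, y down, z forward; pixel columns grow to the right and rows downward; lengths in m; the calibration is good to about 2 mm. A picture is of the moment at which its call begins: read the wrist's pose just before it.
- close_job(): hands the job in, once; it reports no verdict.
The state is a dict: "time": time; "joint_positions": joint angles; "joint_vel": joint speeds; "joint_torque": joint torques, N m; "ee_pos": TCP position; "eef_rot": TCP orientation; "ft_force": force on the tool from outside, world axes, zero at the start; "torque": the same for the moment, N m; "width": finger opening in m.
Only numpy, scipy, OpenCV 4.12 (cv2) and the standard library are available. Lean on these libraries where they do the work, as an engineer would, in place of code of your own. Each camera call takes 0.05 s, during which the arm holds its last target.

## Working session

There is one attempt and no reset: what is moved stays moved. The work goes in short steps, Python scripts to look and compute and a shell command to move; the robot and the scene stay as the last step left them, time stands still between calls to the robot, and variables do not carry over. Pictures are saved under pics/ and viewed, and the job is handed in when it is done.

```bash
mkdir -p pics; ls
python3 - <<'E'
from bench import read_state,camera
import cv2,numpy as np
print(read_state())
for n in("scene","side","wrist"):
    c=camera(n);cv2.imwrite(f"pics/{n}0.png",c["img"][:,:,::-1]);np.savez(f"pics/{n}0.npz",**c)
    print(n,{k:v for k,v in c.items() if k not in("img","depth")})
E
```

```text
pics
{'time': 0.0, 'joint_positions': array([ 1.18444123,  0.33287265, -0.06467661,  1.46094837,  0.02163218,
        1.34989465, -0.08851871]), 'joint_vel': array([ 5.51393662e-04,  5.28930610e-05, -5.98459031e-04,  1.92593812e-03,
        7.35518792e-04,  9.24525401e-04, -9.43360413e-04]), 'joint_torque': array([-5.91456119e-04, -6.23258829e+01,  2.43764883e-02, -3.89884865e+01,
       -6.13079709e-02,  3.98728601e-02,  1.42992212e-04]), 'ee_pos': array([ 0.222199  , -0.58375276,  0.22175004]), 'eef_rot': array([ 9.83506713e-01,  1.80870222e-01, -1.80495173e-04, -6.90242736e-04]), 'ft_force': array([-0.08527042, -0.24388447, -0.8906546 ]), 'torque': array([-0.00822942, -0.07085911, -0.08515976]), 'width': 0.08729334996544608}
scene {'fx': 407.2141879974289, 'fy': 407.2141879974289, 'cx': 323.61984996611596, 'cy': 191.58503441918427, 'position': array([-0.18815002,  0.4058627 ,  0.8072662 ]), 'orientation': array([-0.41497633,  0.81256032, -0.36612304,  0.18301444])}
side {'fx': 459.06215961817543, 'fy': 459.06215961817543, 'cx': 319.0673858558733, 'cy': 203.72180842832822, 'position': array([ 0.59265356, -0.86570145,  1.20407516]), 'orientation': array([ 0.95625303,  0.04986955, -0.01450942, -0.28789346])}
wrist {'fx': 297.85080295703256, 'fy': 297.85080295703256, 'cx': 318.79035556036825, 'cy': 201.94662624771914, 'tool_from_camera': array([[-1.31258825e-04, -9.63458956e-01, -2.67855974e-01,
         7.33252055e-02],
       [ 9.99999990e-01, -1.42530686e-04,  2.26376956e-05,
         1.91994171e-04],
       [-5.99881864e-05, -2.67855969e-01,  9.63458965e-01,
        -1.61270755e-01],
       [ 0.00000000e+00,  0.00000000e+00,  0.00000000e+00,
         1.00000000e+00]])}
```

View pics/scene0.png

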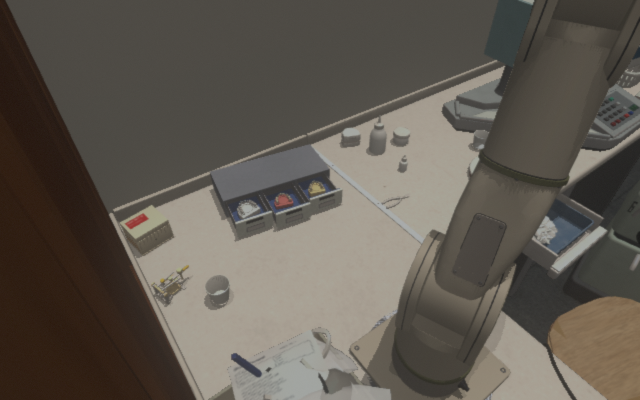

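View pics/side0.png

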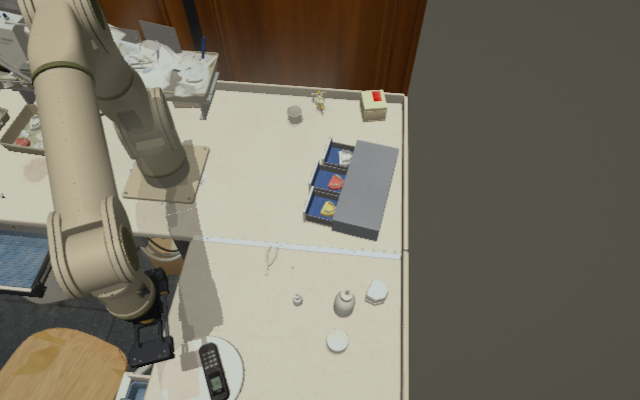

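The pictures show white in the left drawer (scene ~248,210), pink/red in the middle (~284,202) and yellow in the right (~317,189). Next I zoom in and measure the fronts.

```bash
cat > h.py <<'E'
import numpy as np
from scipy.spatial.transform import Rotation as R
def load(n): return dict(np.load(f"pics/{n}.npz"))
def ray(c,u,v):
    d=np.array([(u-c["cx"])/c["fx"],(v-c["cy"])/c["fy"],1.])
    return R.from_quat(c["orientation"]).apply(d)
def plane(c,u,v,z):
    d=ray(c,u,v);p=c["position"];return p+d*(z-p[2])/d[2]
def cloud(c):
    v,u=np.mgrid[:400,:640];d=c["depth"].astype(float)
    P=np.stack([(u-c["cx"])/c["fx"]*d,(v-c["cy"])/c["fy"]*d,d],-1)
    return (R.from_quat(c["orientation"]).apply(P.reshape(-1,3))+c["position"]).reshape(400,640,3)
E
python3 - <<'E'
import cv2
from h import *
a=cv2.imread("pics/scene0.png")[140:250,200:360];b=cv2.imread("pics/side0.png")[130:250,290:410]
cv2.imwrite("pics/za.png",cv2.resize(a,None,fx=5,fy=5,interpolation=cv2.INTER_CUBIC))
cv2.imwrite("pics/zb.png",cv2.resize(b,None,fx=5,fy=5,interpolation=cv2.INTER_CUBIC))
E
```

```text
(no output)
```

View pics/za.png

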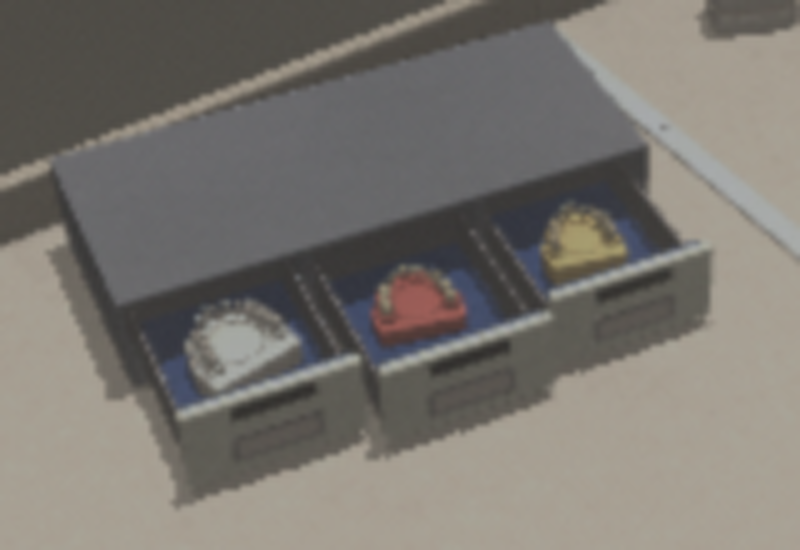

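View pics/zb.png

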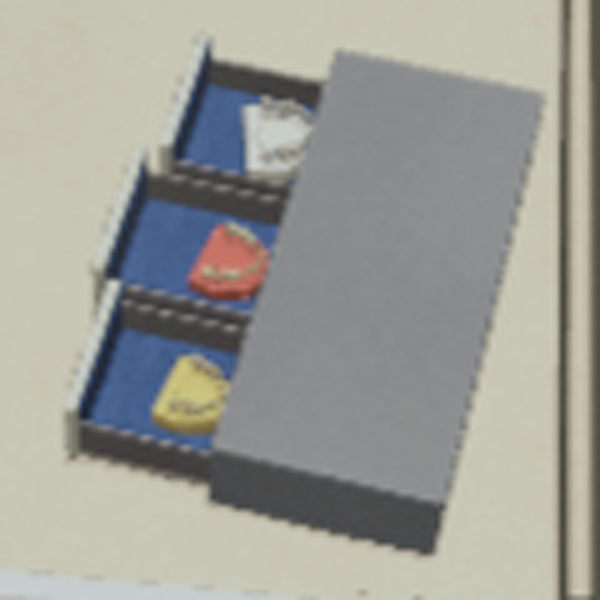

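Run:
```python
from h import *
np.set_printoptions(precision=4,suppress=True)
a=load("scene0");b=load("side0")
f=lambda x,y,z:plane(a,200+(x+.5)/5-.5,140+(y+.5)/5-.5,z)
g=lambda x,y,z:plane(b,290+(x+.5)/5-.5,130+(y+.5)/5-.5,z)
print("scene carcass FL,FR,BL,BR")
for p in((122,304),(648,147),(53,160),(555,28)):print(f(*p,.066))
print("side FL FR BL BR")
for p in((337,50),(212,455),(545,95),(443,502)):print(g(*p,.066))
print("scene fronts outer top L,M,R")
for p in((180,417),(358,362),(380,374),(550,320),(553,302),(710,250)):print(f(*p,.061))
print("side")
for p in((205,40),(160,147),(140,152),(97,265),(112,287),(67,408)):print(g(*p,.061))
# colour of pieces in cloud
P=cloud(a)
for n,(x,y) in dict(w=(240,340),p=(415,300),y=(580,240)).items(): print(n,P[140+y//5,200+x//5])
print("cab top",P[140+44,200+60],P[140+20,200+80])
# front face points
for n,(x,y) in dict(L=(280,440),M=(470,392),R=(640,315),Le=(335,420),Re=(690,280),L2=(200,460)).items(): print(n,P[140+y//5,200+x//5])
```

```text
scene carcass FL,FR,BL,BR
[0.6084 0.1486 0.066 ]
[ 0.5529 -0.1597  0.066 ]
[0.7433 0.1271 0.066 ]
[ 0.683  -0.1838  0.066 ]
side FL FR BL BR
[0.6131 0.1474 0.066 ]
[ 0.559  -0.1707  0.066 ]
[0.749  0.1231 0.066 ]
[ 0.6934 -0.1883  0.066 ]
scene fronts outer top L,M,R
[0.5199 0.16   0.061 ]
[0.5016 0.0667 0.061 ]
[0.4873 0.0619 0.061 ]
[ 0.4695 -0.0327  0.061 ]
[ 0.4802 -0.042   0.061 ]
[ 0.4643 -0.1368  0.061 ]
side
[0.526  0.1515 0.061 ]
[0.5055 0.0583 0.061 ]
[0.4933 0.0529 0.061 ]
[ 0.4763 -0.0385  0.061 ]
[ 0.4874 -0.0541  0.061 ]
[ 0.4708 -0.1442  0.061 ]
w [0.5746 0.0987 0.0363]
p [0.5534 0.0007 0.0289]
y [ 0.5382 -0.1019  0.0322]
cab top [0.6132 0.0367 0.0644] [ 0.6744 -0.0662  0.0651]
L [0.5122 0.1107 0.0185]
M [0.4774 0.0134 0.0272]
R [ 0.4737 -0.0975  0.0245]
Le [0.506  0.0807 0.0207]
Re [ 0.4681 -0.128   0.0389]
L2 [0.5201 0.153  0.0229]
```

```bash
python3 - <<'E'
from h import *
np.set_printoptions(precision=3,suppress=True)
a=load("scene0")
print("cup",plane(a,218,298,0),"pliers",plane(a,395,201,0),"dropper",plane(a,403,169,0))
E
python3 -m inch '[[0,0,0,0,0,0.086],[0,0,0,0,0,0.086],[0,0,0,0,0,0.085],[0,-0.2,0,0,0,0]]' -1 10
```

```text
cup [0.386 0.282 0.   ] pliers [ 0.387 -0.277 -0.   ] dropper [ 0.482 -0.401  0.   ]
time: 0.65
ee_pos: [0.2236, -0.576, 0.2221]
eef_rot: [0.996, -0.087, -0.0, -0.0]
ft_force: [0.6, 1.2, 0.2]
width: 0.0554
```

```bash
python3 -m inch '[[0.25,-1,0,0,0,0],[0.25,-1,0,0,0,0],[0.25,-1,0,0,0,0],[0.25,-1,0,0,0,0],[0.25,-1,0,0,0,0]]'; python3 -m inch '[[0.25,-1,0,0,0,0],[0.25,-1,0,0,0,0],[0.25,-1,0,0,0,0],[0.25,-1,0,0,0,0]]'; python3 -m inch '[[0.25,-1,0,0,0,0],[0.25,-1,0,0,0,0],[0.25,-1,0,0,0,0],[0.25,-0.95,0,0,0,0],[0,0,0,0,0,0]]'
cat > w.py <<'E'
import sys,cv2
from h import *
from bench import read_state,camera
np.set_printoptions(precision=4,suppress=True)
n=sys.argv[1]
s=read_state();c=camera("wrist")
T=np.eye(4);T[:3,:3]=R.from_quat(s["eef_rot"]).as_matrix();T[:3,3]=s["ee_pos"]
W=T@c["tool_from_camera"]
c["position"]=W[:3,3];c["orientation"]=R.from_matrix(W[:3,:3]).as_quat()
cv2.imwrite(f"pics/{n}.png",c["img"][:,:,::-1]);np.savez(f"pics/{n}.npz",**c)
print(s["time"],s["ee_pos"],s["eef_rot"],s["ft_force"],s["joint_positions"])
E
python3 w.py w1
```

```text
time: 1.27
ee_pos: [0.3081, -0.3861, 0.2226]
eef_rot: [0.996, -0.084, -0.0, 0.0]
ft_force: [-0.1, -0.1, 0.1]
width: 0.0056
time: 1.78
ee_pos: [0.375, -0.2356, 0.2226]
eef_rot: [0.996, -0.084, -0.0, 0.0]
ft_force: [0.6, 0.2, 0.2]
width: 0.0005
time: 2.4
ee_pos: [0.4422, -0.0856, 0.2226]
eef_rot: [0.997, -0.082, 0.0, 0.0]
ft_force: [-0.5, -0.3, -0.4]
width: 0.0006
2.4 [ 0.4422 -0.0856  0.2226] [ 0.9966 -0.0822  0.0001  0.    ] [-0.5217 -0.2641 -0.3942] [ 0.6068 -0.032  -0.5007  1.8727 -0.0159  1.2968 -1.6249]
```

View pics/w1.png

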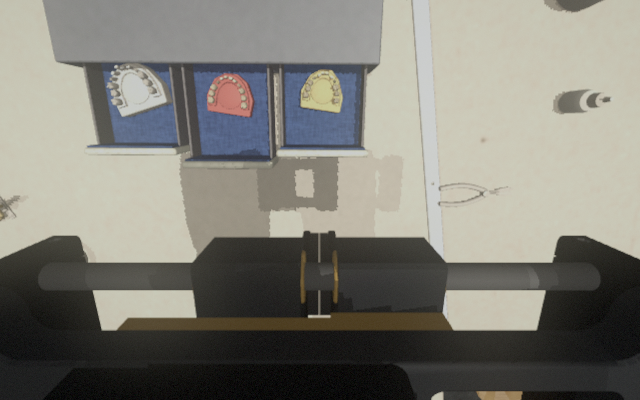

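The wrist view shows all three drawers: front top edges are at left (87..188,151), middle (185..275,164) and right (280..368,153), and the pliers are at (470,193), well clear.

Run:
```python
from h import *
import cv2
np.set_printoptions(precision=4,suppress=True)
c=load("w1")
A=plane(c,57,64,.066);B=plane(c,380,68,.066);y=(A-B)/np.linalg.norm(A-B)
psi=np.arctan2(-y[0],y[1]);print("carcass",A,B,"yaw deg",np.degrees(psi),np.linalg.norm(A-B))
x=np.array([np.cos(psi),np.sin(psi),0]);M=(A+B)/2
for n,p,q in(("L",(87,152),(188,152)),("M",(185,165),(275,166)),("R",(280,153.5),(368,154.5))):
    P=plane(c,*p,.061);Q=plane(c,*q,.061);C=(P+Q)/2
    print(n,P,Q,C,"open",-(C-M)@x-.008,"w",np.linalg.norm(P-Q))
```

```text
carcass [0.6082 0.1471 0.066 ] [ 0.5526 -0.1651  0.066 ] yaw deg -10.097520910894424 0.31720308736418573
L [0.522  0.1536 0.061 ] [0.5042 0.0465 0.061 ] [0.5131 0.1001 0.061 ] open 0.07745323981855831 w 0.10857816490161368
M [0.4911 0.0537 0.061 ] [ 0.474  -0.0427  0.061 ] [0.4826 0.0055 0.061 ] open 0.09089380468722655 w 0.09784420989863789
R [ 0.4864 -0.0507  0.061 ] [ 0.4698 -0.144   0.061 ] [ 0.4781 -0.0974  0.061 ] open 0.07729475553938556 w 0.09477163705166876
```

```bash
python3 -c "
import cv2
i=cv2.imread('pics/w1.png')[40:180,40:400];cv2.imwrite('pics/w1z.png',cv2.resize(i,None,fx=2.2,fy=2.2,interpolation=cv2.INTER_CUBIC))"
```

```text
(no output)
```

View pics/w1z.png

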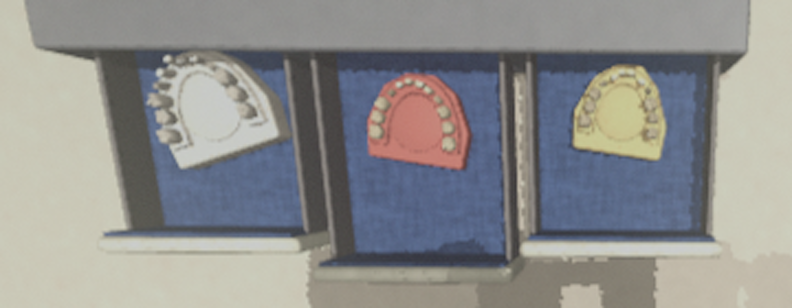

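```bash
python3 -m inch '[[0,0.25,0,0,0,0],[0,0,1,0,0,0],[0,0,1,0,0,0],[0,0,1,0,0,0],[0,0,1,0,0,0]]';python3 -m inch '[[0,0,0.4,0,0,0],[0,0,0.4,0,0,0],[0,0,0,0,0,0]]'; python3 w.py w2
```

```text
time: 3.08
ee_pos: [0.4393, -0.1006, 0.0613]
eef_rot: [0.996, -0.088, 0.0, 0.0]
ft_force: [0.4, 0.3, 0.4]
width: 0.0004
time: 3.45
ee_pos: [0.4398, -0.0989, 0.0304]
eef_rot: [0.996, -0.087, -0.0, 0.0]
ft_force: [-0.6, 0.4, 0.4]
width: 0.0005
3.45 [ 0.4398 -0.0989  0.0304] [ 0.9962 -0.0872 -0.0003  0.    ] [-0.6329  0.4211  0.3849] [ 0.5795  0.2068 -0.4904  2.0839  0.1259  0.8792 -1.728 ]
```

View pics/w2.png

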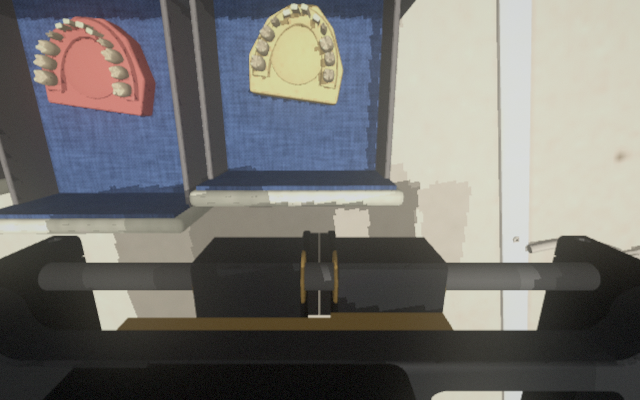

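The closed fingers are at pixel u≈320, in front of the right drawer front (190..403). I'll approach slowly.

```bash
python3 -m inch '[[0.25,0,0,0,0,0],[0.2,0,0,0,0,0],[0.1,0,0,0,0,0],[0,0,0,0,0,0]]';python3 -m inch '[[0.1,0,0,0,0,0],[0.1,0,0,0,0,0],[0.1,0,0,0,0,0]]'; python3 w.py w3
```

```text
time: 4.0
ee_pos: [0.462, -0.1023, 0.0306]
eef_rot: [0.996, -0.087, 0.0, -0.0]
ft_force: [0.3, -1.0, -0.3]
width: 0.0003
time: 4.38
ee_pos: [0.4735, -0.1044, 0.0304]
eef_rot: [0.996, -0.087, -0.0, -0.0]
ft_force: [-1.2, 1.3, 0.3]
width: 0.0006
4.375 [ 0.4735 -0.1044  0.0304] [ 0.9962 -0.0871 -0.0002 -0.    ] [-1.2169  1.2929  0.3241] [ 0.5578  0.2756 -0.4789  2.002   0.1607  0.9004 -1.7511]
```

View pics/w3.png

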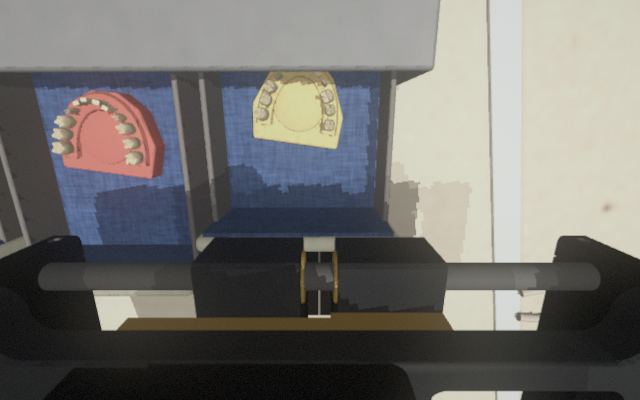

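```bash
for i in 1; do python3 -m inch '[[0.1,0,0,0,0,0],[0.1,0,0,0,0,0],[0.15,0,0,0,0,0],[0.15,0,0,0,0,0],[0.15,0,0,0,0,0]]'; done; python3 -m inch '[[0.15,0,0,0,0,0],[0.15,0,0,0,0,0],[0.15,0,0,0,0,0],[0.15,0,0,0,0,0],[0.1,0,0,0,0,0]]'; python3 w.py w4
```

```text
time: 5.05
ee_pos: [0.4995, -0.1089, 0.0305]
eef_rot: [0.996, -0.087, -0.0, -0.0]
ft_force: [-1.1, 1.2, -0.7]
width: 0.0004
time: 5.68
ee_pos: [0.5271, -0.1139, 0.0306]
eef_rot: [0.996, -0.087, 0.0, 0.0]
ft_force: [-1.9, 1.4, 0.8]
width: 0.0009
5.675 [ 0.5271 -0.1139  0.0306] [ 0.9962 -0.0871  0.0001  0.    ] [-1.8788  1.3997  0.7795] [ 0.522   0.3798 -0.4581  1.8666  0.2043  0.941  -1.7741]
```

View pics/w4.png

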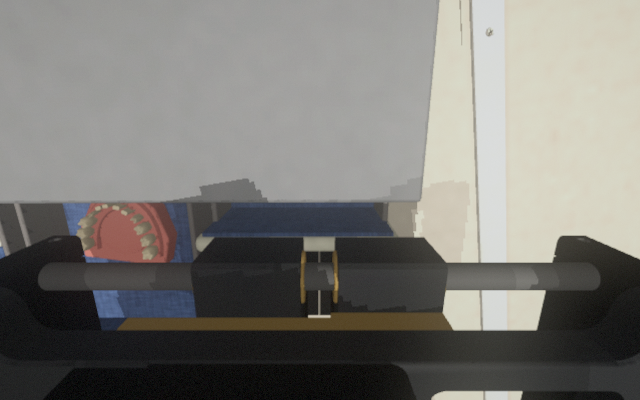

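The drawer is riding with the fingers: its front stays at v≈240 while the carcass edge has moved down to v≈200. I'll finish in small steps.

```bash
python3 -m inch '[[0.1,0,0,0,0,0],[0.08,0,0,0,0,0],[0.08,0,0,0,0,0]]'; python3 -m inch '[[0.05,0,0,0,0,0],[0.05,0,0,0,0,0]]';python3 -m inch '[[0.05,0,0,0,0,0]]';python3 -m inch '[[0.05,0,0,0,0,0]]'
```

```text
time: 6.1
ee_pos: [0.5371, -0.1157, 0.0306]
eef_rot: [0.996, -0.087, 0.0, 0.0]
ft_force: [-1.4, 1.1, -0.2]
width: 0.0001
time: 6.35
ee_pos: [0.541, -0.1164, 0.0306]
eef_rot: [0.996, -0.087, 0.0, 0.0]
ft_force: [-2.0, 0.4, 0.8]
width: 0.0007
time: 6.48
ee_pos: [0.543, -0.1168, 0.0306]
eef_rot: [0.996, -0.087, 0.0, 0.0]
ft_force: [-1.4, 1.1, 1.3]
width: 0.0005
time: 6.6
ee_pos: [0.5449, -0.1171, 0.0306]
eef_rot: [0.996, -0.087, 0.0, 0.0]
ft_force: [-1.6, 1.1, 1.2]
width: 0.0005
```

```bash
python3 -m inch '[[0.05,0,0,0,0,0]]';python3 -m inch '[[0.05,0,0,0,0,0]]';python3 -m inch '[[0.05,0,0,0,0,0]]'; python3 w.py w5
```

```text
time: 6.72
ee_pos: [0.5454, -0.1171, 0.0304]
eef_rot: [0.996, -0.087, -0.002, 0.0]
ft_force: [-13.9, 2.5, 12.2]
width: 0.0004
time: 6.85
ee_pos: [0.5454, -0.1172, 0.0301]
eef_rot: [0.996, -0.087, -0.004, 0.0]
ft_force: [-23.7, 4.1, 19.6]
width: 0.0003
time: 6.98
ee_pos: [0.5454, -0.1172, 0.0298]
eef_rot: [0.996, -0.087, -0.006, 0.0]
ft_force: [-33.5, 6.6, 25.7]
width: 0.0006
6.975 [ 0.5454 -0.1172  0.0298] [ 0.9962 -0.0871 -0.0059  0.0002] [-33.5137   6.6214  25.7182] [ 0.5058  0.4235 -0.4492  1.8081  0.2184  0.971  -1.7801]
```

View pics/w5.png

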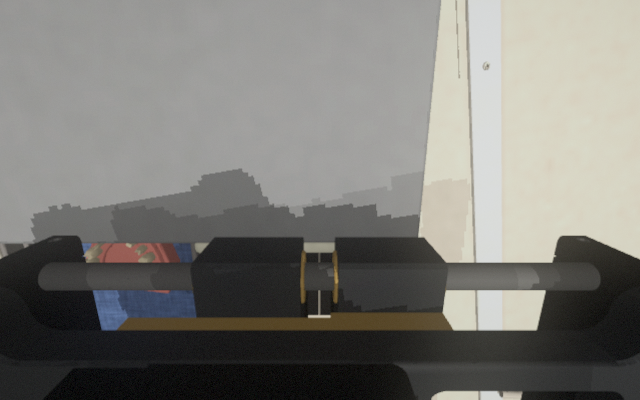

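Hard stop met: the force jumped and the TCP stalled at x=0.5454, with 0.545 predicted. I back off, lift and go to the left drawer.

```bash
python3 -m inch '[[-0.1,0,0,0,0,0],[-0.1,0,0,0,0,0],[-0.3,0,0,0,0,0],[-0.4,0,0,0,0,0],[0,0,-1,0,0,0]]'; python3 -m inch '[[0,0,-1,0,0,0],[0,0,-0.9,0,0,0],[-0.3,-0.75,0,0,0,0],[-0.3,-0.75,0,0,0,0],[-0.3,-0.75,0,0,0,0]]';python3 -m inch '[[-0.3,-0.75,0,0,0,0],[-0.3,-0.75,0,0,0,0],[-0.3,-0.75,0,0,0,0],[-0.1,-0.8,0,0,0,0],[0,0,0,0,0,0]]'; python3 w.py w6
```

```text
time: 7.65
ee_pos: [0.5119, -0.1114, 0.0686]
eef_rot: [0.996, -0.087, -0.003, -0.0]
ft_force: [0.4, -0.1, 0.8]
width: 0.0001
time: 8.28
ee_pos: [0.4949, -0.0161, 0.1467]
eef_rot: [0.996, -0.087, 0.0, 0.0]
ft_force: [0.1, 0.1, 0.8]
width: 0.0004
time: 8.9
ee_pos: [0.4766, 0.1127, 0.1467]
eef_rot: [0.996, -0.085, 0.0, -0.0]
ft_force: [0.3, -1.0, -0.6]
width: 0.0005
8.9 [0.4766 0.1127 0.1467] [ 0.9964 -0.0851  0.0004 -0.0004] [ 0.302  -1.0006 -0.5903] [ 0.3058  0.1491 -0.6731  1.8786  0.1014  1.147  -2.1447]
```

View pics/w6.png

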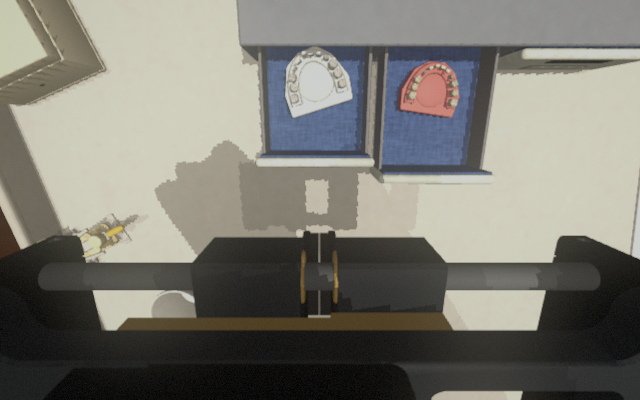

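The right drawer is shut. The left front spans u 257–373 and the fingers are at u≈320, so it is centred; descending.

```bash
python3 -m inch '[[0,0,1,0,0,0],[0,0,1,0,0,0],[0,0,0.5,0,0,0],[0,0,0.4,0,0,0],[0,0,0,0,0,0]]'; python3 -m inch '[[0.2,0,0,0,0,0],[0.2,0,0,0,0,0],[0.1,0,0,0,0,0],[0.1,0,0,0,0,0],[0.1,0,0,0,0,0]]';python3 -m inch '[[0.1,0,0,0,0,0],[0.1,0,0,0,0,0]]'; python3 w.py w7
```

```text
time: 9.57
ee_pos: [0.4767, 0.1094, 0.0298]
eef_rot: [0.996, -0.087, -0.001, 0.0]
ft_force: [0.1, -0.5, -0.5]
width: 0.0004
time: 10.2
ee_pos: [0.5047, 0.1054, 0.0305]
eef_rot: [0.996, -0.087, -0.0, 0.0]
ft_force: [-2.1, 1.1, 1.2]
width: 0.0006
time: 10.45
ee_pos: [0.5128, 0.104, 0.0305]
eef_rot: [0.996, -0.087, -0.0, 0.0]
ft_force: [-1.8, 0.3, 2.0]
width: 0.0007
10.45 [0.5128 0.104  0.0305] [ 0.9962 -0.0871 -0.0001  0.    ] [-1.7929  0.2714  1.9722] [ 0.2469  0.379  -0.6148  1.9007  0.2667  0.9438 -2.2379]
```

View pics/w7.png

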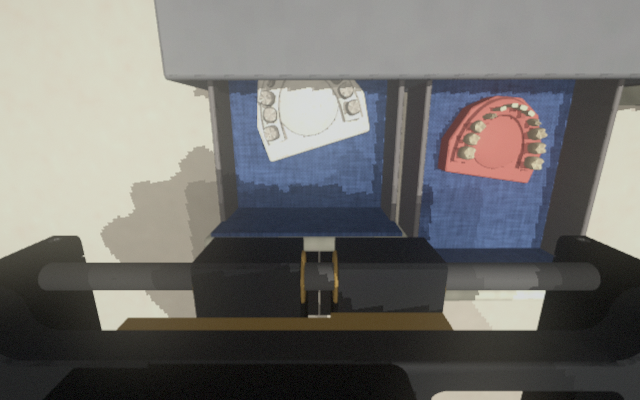

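```bash
python3 -m inch '[[0.12,0,0,0,0,0],[0.15,0,0,0,0,0],[0.15,0,0,0,0,0],[0.15,0,0,0,0,0],[0.15,0,0,0,0,0]]'; python3 -m inch '[[0.15,0,0,0,0,0],[0.15,0,0,0,0,0],[0.15,0,0,0,0,0],[0.12,0,0,0,0,0],[0.1,0,0,0,0,0]]'; python3 w.py w8
```

```text
time: 11.12
ee_pos: [0.5414, 0.099, 0.0305]
eef_rot: [0.996, -0.087, -0.0, -0.0]
ft_force: [-1.9, 2.2, -0.8]
width: 0.0009
time: 11.75
ee_pos: [0.5677, 0.0942, 0.0306]
eef_rot: [0.996, -0.087, 0.0, 0.0]
ft_force: [-2.7, 0.6, -0.9]
width: 0.0004
11.75 [0.5677 0.0942 0.0306] [ 0.9962 -0.0871  0.      0.    ] [-2.6539  0.6211 -0.8736] [ 0.2318  0.476  -0.581   1.7659  0.3056  0.9907 -2.213 ]
```

View pics/w8.png

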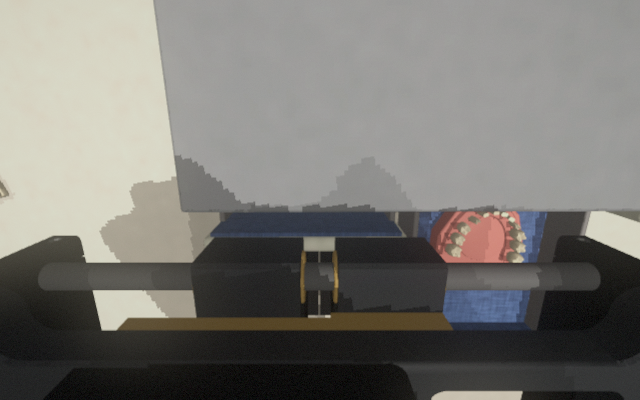

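```bash
python3 -m inch '[[0.08,0,0,0,0,0],[0.08,0,0,0,0,0],[0.05,0,0,0,0,0]]'; python3 -m inch '[[0.05,0,0,0,0,0],[0.05,0,0,0,0,0]]';python3 -m inch '[[0.05,0,0,0,0,0]]';python3 -m inch '[[0.05,0,0,0,0,0]]'
```

```text
time: 12.18
ee_pos: [0.5759, 0.0927, 0.0306]
eef_rot: [0.996, -0.087, 0.0, 0.0]
ft_force: [-2.2, -0.0, 0.9]
width: 0.0008
time: 12.42
ee_pos: [0.5798, 0.092, 0.0306]
eef_rot: [0.996, -0.087, 0.0, 0.0]
ft_force: [-1.8, -0.6, 1.1]
width: 0.0005
time: 12.55
ee_pos: [0.5815, 0.0917, 0.0305]
eef_rot: [0.996, -0.087, -0.0, 0.0]
ft_force: [-9.1, 0.6, 5.6]
width: 0.0004
time: 12.68
ee_pos: [0.5816, 0.0917, 0.0304]
eef_rot: [0.996, -0.087, -0.002, 0.001]
ft_force: [-17.5, -0.1, 13.3]
width: 0.0002
```

The stop is met at x=0.5816, with 0.582 predicted. I retreat back, then up and away to check.

```bash
python3 -m inch '[[-0.1,0,0,0,0,0],[-0.1,0,0,0,0,0],[-0.3,0,0,0,0,0],[-0.5,0,0,0,0,0],[0,0,-1,0,0,0]]'; python3 -m inch '[[0,0,-1,0,0,0],[0,0,-1,0,0,0],[-0.5,0.5,-1,0,0,0],[-1,1,-0.8,0,0,0],[-0.8,1,0,0,0,0]]'; python3 -m inch '[[0,0.4,0,0,0,0],[0,0,0,0,0,0]]'; python3 w.py w9
python3 - <<'E'
from bench import camera
import cv2,numpy as np
c=camera("scene");cv2.imwrite("pics/s9.png",cv2.resize(c["img"][140:250,200:360,::-1],None,fx=5,fy=5,interpolation=cv2.INTER_CUBIC))
c=camera("side");cv2.imwrite("pics/d9.png",c["img"][:,:,::-1])
E
```

```text
time: 13.3
ee_pos: [0.5404, 0.0983, 0.0684]
eef_rot: [0.996, -0.086, -0.003, 0.001]
ft_force: [1.4, -0.2, 0.4]
width: 0.0006
time: 13.92
ee_pos: [0.4374, 0.0171, 0.2232]
eef_rot: [0.996, -0.087, 0.002, 0.0]
ft_force: [0.6, -2.1, -0.0]
width: 0.0005
time: 14.18
ee_pos: [0.4347, 0.0005, 0.2214]
eef_rot: [0.996, -0.088, 0.0, 0.001]
ft_force: [-0.4, 0.1, -0.1]
width: 0.0003
14.175 [0.4347 0.0005 0.2214] [ 0.9961 -0.0883  0.0005  0.0006] [-0.3884  0.1106 -0.1241] [ 0.5119 -0.07   -0.5841  1.905  -0.0388  1.2944 -1.8081]
```

View pics/w9.png

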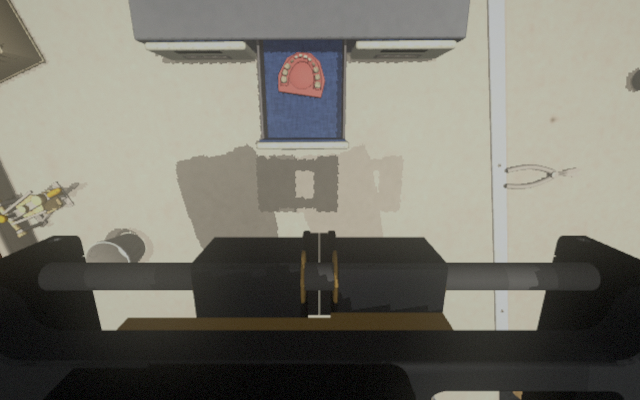

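View pics/s9.png

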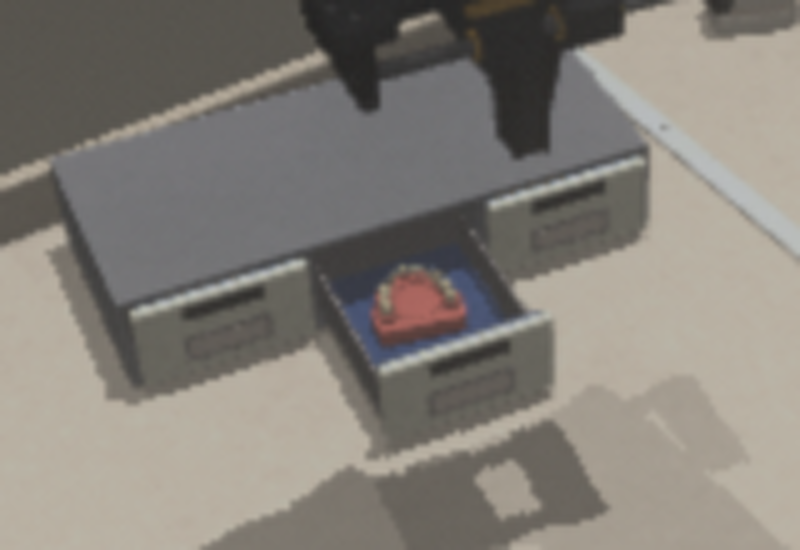

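View pics/d9.png

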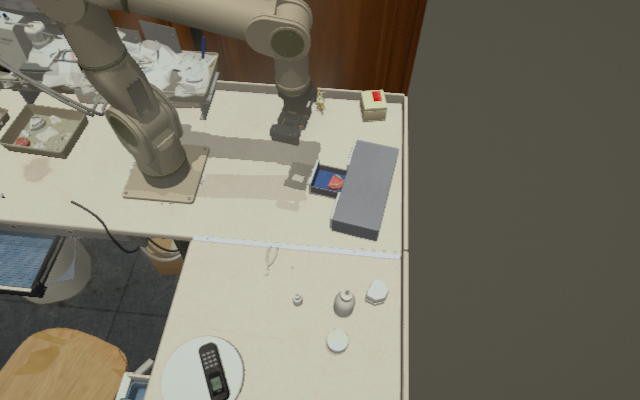

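Both outer drawers look shut. The middle front sits at the same pixels as before, (380,370)–(550,318) in the zoomed view, and the bystanders are unmoved. One numeric check before handing in.

Run:
```python
from h import *
np.set_printoptions(precision=4,suppress=True)
c=load("w9")
A=plane(c,135,39,.066);B=plane(c,465,39,.066);y=(A-B)/np.linalg.norm(A-B);x=np.array([y[1],-y[0],0])
for n,p,q in(("L",(150,48),(250,49)),("M",(257,149),(347,149)),("R",(358,48),(453,47))):
    C=(plane(c,*p,.061)+plane(c,*q,.061))/2;print(n,C,"open",-(C-(A+B)/2)@x-.008)
```

```text
L [0.5932 0.0901 0.061 ] open -0.0007781270126669803
M [0.48   0.0103 0.061 ] open 0.09671373181758425
R [ 0.5587 -0.1083  0.061 ] open -0.0016639348864616807
```

```bash
python3 -c "
from bench import close_job;print(close_job())"
```

```text
the job is handed in; nothing more can be done
None
```

I pushed the right drawer (yellow cast) and the left drawer (white cast) home with closed fingertips on the outside of their fronts. Push speed was at most about 0.06 m/s. I pushed until each drawer met its hard stop, which showed as a force jump to about 34 N and 18 N. The fingers then backed off clear, and I handed the job in at about 14 s of the 42 s.

**Shut drawers:** the last wrist picture measured both within 2 mm of home.

**Pink denture's drawer:** the middle drawer's front is at the same pixels in the scene picture as at the start, and the denture stands upright in it. The rough wrist estimate of its opening was 97 mm, against 91 mm before. I put that down to hand-picked pixels, because the front's measured position differs by only about 5 mm, mostly sideways.

**Bystanders:** those I could compare (pliers, dropper and the items beyond them) look unmoved in the side picture. The mixing cup showed only in the wrist picture and I did not measure it again.

**Not checked:** the two casts are out of sight inside the shut drawers. I last saw the white cast upright partway through the left push and the yellow cast upright as the right push began.

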